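Feed a tube under the bridge to its stop and shut the gate

TASK

Load the aluminium tube into the feed bed: slide the yellow gate fully open by its black peg, push the tube along the fence and under the purple bridge until it is fully home against the red stop, then shut the gate completely behind it. Slide the tube, do not lift it off the bed, and leave the pipe offcut, the tin and the screwdriver where they are.

Things in the scene. Friction and masses are not known exactly. Their poses are not given: they have to be found in the camera images.
- bed: Fixed feed bed: dark steel plate 250 mm (x) by 520 mm (y), spanning its x -120..130, y -320..200; top of plate at z 6 mm. Origin: on the table surface. +x points away from the robot, +y (robot's left) is the feed direction; yawed up to 0.18 rad from the world. The channel between fence and near rail is 96 mm wide (x -36..60); the gate crosses it at y -75.
- fence (a point): Point on the top inner edge of the grey far fence: bed x 60, y -150, z 36 mm. The fence is straight along bed y, inner face at x 60, 16 mm thick, from y -310 to 184, with an 18 mm slit for the gate (y -84..-66). Behind it at x 76..121, y -101..-49 stand two dark gate guide blocks, tops at z 32.
- rail (a point): Upstream top inner corner of the grey near rail: bed x -36, y -45, z 36 mm. The rail, 16 mm thick, runs along bed y from here to y 184; just upstream (y -67..-45) its mouth flares to about x -49. Further upstream the near side of the bed is open.
- bridge (a point): Middle of the top of the purple bridge over the channel: bed x 12, y 65, z 64 mm. It spans bed y 30..100 and x -52..76; its underside is at z 56 mm, 10 mm above the tube.
- tube: Loose aluminium tube with closed black end caps: 90 mm wide (x), 160 long (y), 40 high, 0.3 to 0.65 kg; too wide for the gripper: push it. Origin: centre of underside. Starts flat on the open infeed end of the bed (centre at bed y -225..-185, x -40..-5), off the fence, skewed by up to 0.35 rad from the bed. A few newtons slide it.
- stop_face (a point): Middle of the upstream face of the red fixed stop block (70 mm along bed x, 24 thick, 34 high), 17 mm above the plate, at bed x 12 and somewhere in y 110..150 mm, set differently every time. Axes parallel to the bed's. The tube's end meets this face when home, its centre then 80 mm upstream (-y) of it.
- gate (a joint): Sliding gate, m: 0 = shut across the channel, 0.105 = fully open (moved along bed +x, away from the robot, through the slit in the fence until its near end is clear of the channel). Starts at 0 to 0.020. About 2 N of friction; stays where left. The yellow bar is 106 mm long (bed x), 12 mm thick (y), top at bed z 36 mm.
- gate_peg (a point): Top centre of the black upright peg on the gate bar: 16 mm diameter, from z 36 to z 90 mm (this point). It lies at bed x = gate, y = -75 mm. Push it along bed +x to open, along bed -x to shut.
- pipe_offcut: Bystander: short dark steel pipe ring standing on the table beyond the fence, 54 mm diameter, 45 mm high. Origin: centre of its underside.
- paste_tin: Bystander: upright can, 64 mm diameter, 85 mm high, standing on the table past the stop end of the bed. Origin: centre of its underside.
- screwdriver: Bystander: screwdriver about 200 mm long lying on the table beyond the fence, along its own x. Origin: under its middle.

How it is judged:
By the outcome, as a careful person would: the job done as asked, in the order asked, and still so for the second after the job is handed in, with the robot touching nothing.
It also fails if it takes over 67 s, if anything falls off the work surface, if the arm or the gripper's body presses on something with over 40 N, if the wrist force passes 120 N, or if a joint passes its speed limit or range.

ROBOT

A 7-joint arm with a two-finger parallel gripper is mounted at the origin on the work surface. World frame = base frame: x ahead of the robot, y to its left, z up, the work surface at z = 0. Lengths are in m, angles in rad, forces in N, time in s.
With the tool pointing down it reaches from about 0.4 to 0.85 m from the base axis. Payload 4.5 kg.
Tool frame: the origin (TCP) lies at the very end of the fingers, on their centre line; the grasp point (between the pads) lies 19 mm behind it; z points along the fingers, y is the line along which they close (so a half turn about z gives the same grasp; the last joint's range is limited). The gripper opens to 88 mm and grips with 3 to 60 N. Pads are 18 mm wide; open, the fingers measure 123 mm over their backs; the gripper's body (75 mm by 187 mm) begins 45 mm behind the grasp point.
Start: joints at [-1.241, 0.689, -0.195, 1.565, 0.157, 0.902, -0.215], TCP at [0.182, 0.598, 0.239] pointing down, gripper open.
Joint ranges: [-3.01, 3.01], [-0.46, 2.08], [-1.47, 1.51], [0.13, 2.56], [-1, 4.14], [0.04, 2.09], [-2.66, 2.66]. Speed limits (rad/s): [2.57, 2.57, 3.14, 3.14, 3.14, 3.14, 3.14].

INTERFACE

Orientations are given as a unit quaternion [w, x, y, z].
In Python, from station import * gives the robot as it stands.
- The arm moves only by the tool carry_out, never from a script. Its argument "motion" is a list of rows, each a list of 6 numbers: the shift along the world's x, y, z normalised to -1 to 1, where 1 is 0.15 m, then the turn, a rotation vector about the world's x, y, z normalised to -1 to 1, where 1 is 60 degrees. A call has exactly 8 rows; each row is the pose to reach, as a shift and turn from the pose commanded when the call began; what a row does not reach only later rows make up. A row lasts 1/8 s, in which the tool goes at most 62.5 mm and 10.7 degrees, less where a joint would pass 70% of its speed; a pose out of reach is approached as far as the arm can. A call with a number of a shift or a turn outside -1 to 1 is refused whole. A call with a gripper value outside its range is refused whole. "claw" is the opening, from 0 (shut) to 1 (fully open), set as the call begins (left out, the last holds). The fingers move at their own pace and stop on an object; "newtons" is the grip in N (left out, the last holds). Time passes only in rows, so rows that repeat a pose let the fingers close, or fill a call up. It gives the time, the measured TCP pose, the force, the opening and the grip force at its end, in the units of the state.
- sense(): the state, without advancing time (a new reading comes with each control period).
- read_camera(name): name is "scene" or "top" or "wrist"; returns the picture (480x640x3 uint8, red, green, blue); there is no depth.
- camera_info(name): a dict with "K" (3x3 intrinsics, pixels), "rvec" (rotation vector, rad) and "tvec" (3), from world to camera coordinates, as OpenCV has them. Camera axes: x right, y down, z forward; pixel columns grow to the right and rows downward; lengths in m; the calibration is good to about 2 mm. A picture is of the moment at which its call begins: read the wrist's pose just before it. camera_info takes no time and is no camera call; for the wrist camera it gives the pose at the moment of the call.
- sign_off(): hands the job in; it is judged then, once.
Trained networks look in the newest picture that a camera, given by its name, has taken for a name from the list of things; names that differ only in an ending like _2 or _b are one class to them, and where a whole thing is asked for, a point or a joint stands for the part that bears it (a point fixed in the world has none). Each returns a list of dicts, best first, with "p" (0 to 1); they miss things now and then, are a little off and sometimes report something else, mostly with a low value. They report only what shows in the picture. A call takes as long as a camera call.
- find_in(camera, name): "position" ([column, row] in pixels, amid what is visible of it).
- masks_of(camera, name): "pixels" (480x640 bool, what is visible of it) and "position" ([column, row] in pixels, amid what is visible of it).
The state is a dict: "time_s": time; "joint_positions": joint angles; "qvel": joint speeds; "joint_efforts": joint torques, N m; "tcp_pos": TCP position; "tcp_rot": TCP orientation; "wrist_force": force on the tool from outside, world axes, zero at the start; "wrist_torque": the same for the moment, N m; "finger_gap": opening from 0.0 (shut) to 1.0 (fully open); "gripper_force": force on a finger pad.
Only numpy, scipy, OpenCV 4.12 (cv2) and the standard library are available. Lean on these libraries where they do the work, as an engineer would, in place of code of your own. Each camera call takes 0.05 s, during which the arm holds its last target. There are 200 camera calls.

## Working session

There is one attempt and no reset: what is moved stays moved. The work goes in short steps, Python scripts to look and compute and a tool call to move; the robot and the scene stay as the last step left them, time stands still between calls to the robot, and variables do not carry over. Pictures are saved under pics/ and viewed, at most 10 in all, crops included, and the job is handed in when it is done.

Besides the shell and the picture viewer there is one more tool, called after "Call:" in YAML: its name, and indented under it one key for each argument. carry_out: Moves the arm, as the interface text tells. Its arguments: {"type":"object","properties":{"motion":{"type":"array"},"claw":{"type":"number"},"newtons":{"type":"number"}},"required":["motion"]}

```bash
mkdir -p pics; ls
python3 - <<'E'
from station import *
import cv2
s=sense(); print(s['time_s'],s['tcp_pos'],s['tcp_rot'],s['finger_gap'])
for c in ['scene','top']:
    im=read_camera(c); cv2.imwrite(f'pics/{c}0.png',im[:,:,::-1])
    i=camera_info(c); print(c,i)
    for n in ['bed','fence','rail','bridge','tube','stop_face','gate','gate_peg','pipe_offcut','paste_tin','screwdriver']:
        print(n,[(r['position'],round(r['p'],2)) for r in find_in(c,n)[:2]])
E
```

```text
pics
0.0 [0.18204324 0.59725556 0.23793103] [-5.85327621e-05  1.47302767e-01  9.89091052e-01 -8.83879943e-04] 1.0003985801463067
scene {'K': array([[535.47870469,   0.        , 319.92497626],
       [  0.        , 535.47870469, 240.65108826],
       [  0.        ,   0.        ,   1.        ]]), 'rvec': array([ 2.08781787,  1.71086085, -0.46244088]), 'tvec': array([-0.19971049, -0.50677975,  1.47066638])}
bed [([256.4, 242.6], 0.92)]
fence [([258.0, 242.0], 0.77)]
rail [([255.8, 238.8], 0.76)]
bridge [([257.3, 239.2], 0.63)]
tube [([177.4, 228.3], 0.85)]
stop_face [([333.0, 223.1], 0.66), ([257.8, 242.3], 0.26)]
gate [([235.4, 241.0], 0.75)]
gate_peg [([237.5, 239.5], 0.62)]
pipe_offcut [([331.3, 280.8], 0.63)]
paste_tin [([398.9, 214.3], 0.67)]
screwdriver [([146.2, 308.8], 0.8)]
top {'K': array([[472.05615514,   0.        , 315.39841048],
       [  0.        , 472.05615514, 240.69033096],
       [  0.        ,   0.        ,   1.        ]]), 'rvec': array([ 2.14299139, -2.15708535,  0.12998935]), 'tvec': array([0.05912804, 0.63124147, 0.7716048 ])}
bed [([371.9, 276.7], 0.68)]
fence [([374.4, 276.9], 0.91)]
rail [([376.7, 280.1], 0.79)]
bridge [([377.1, 276.9], 0.8)]
tube [([474.9, 295.4], 0.67)]
stop_face [([278.7, 269.5], 0.71)]
gate [([402.4, 267.1], 0.91)]
gate_peg [([400.9, 266.6], 0.9)]
pipe_offcut [([303.6, 174.4], 0.97)]
paste_tin [([193.9, 254.2], 0.76), ([472.8, 297.4], 0.65)]
screwdriver [([509.6, 198.3], 0.85)]
```

View pics/scene0.png

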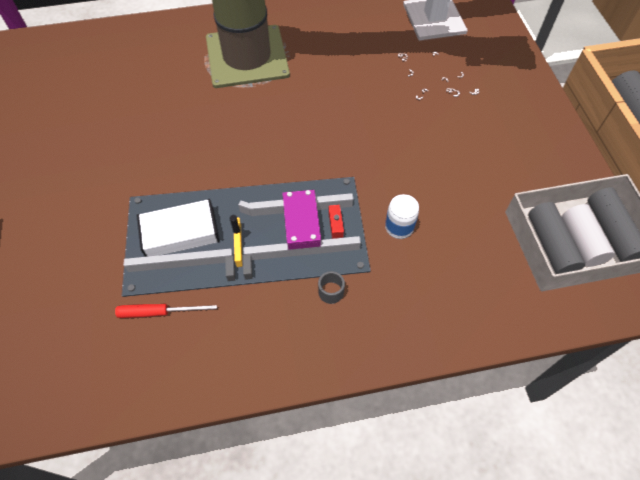

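View pics/top0.png

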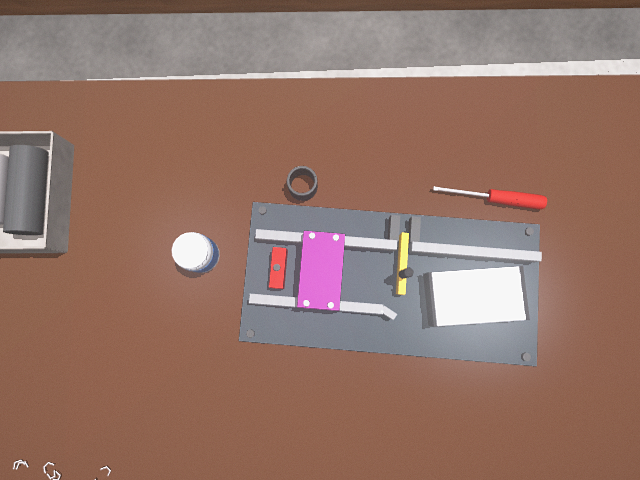

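Scene view: bed with the tube (about 178,228), gate peg (237,225), bridge (302,218) and stop (337,220). Top view: the white tube is at (478,296) and the peg at (406,272). The stop is at (278,268), the gate is nearly shut, and the bystanders are clear of the bed.

```bash
cat > h.py <<'E'
from station import *
import numpy as np, cv2
from scipy.optimize import least_squares
def back(c,uv,z,info=None):
    i=info or camera_info(c); R=cv2.Rodrigues(np.array(i['rvec'],float))[0]; t=np.array(i['tvec'])
    uv=np.atleast_2d(np.array(uv,float)); d=(np.c_[uv,np.ones(len(uv))]@np.linalg.inv(i['K']).T)@R; o=-R.T@t
    return (o+d*((z-o[2])/d[:,2])[:,None])[:,:2]
def rect(c,m,z):
    n,l,st,_=cv2.connectedComponentsWithStats(m.astype(np.uint8)); k=1+np.argmax(st[1:,4])
    cs=max(cv2.findContours((l==k).astype(np.uint8),0,cv2.CHAIN_APPROX_NONE)[0],key=len)[:,0]
    P=back(c,cs,z)
    (cx,cy),(w,h),a=cv2.minAreaRect((P*1000).astype(np.float32))
    a=np.radians(a)
    if w>h: w,h,a=h,w,a-np.pi/2      # a = angle of short side to x
    a=(a+np.pi/2)%np.pi-np.pi/2
    return np.array([cx,cy])/1000,(w,h),a
def tobed(B,p):
    x,y,a=B; R=np.array([[np.cos(a),-np.sin(a)],[np.sin(a),np.cos(a)]]); return (np.atleast_2d(p)-[x,y])@R
def toworld(B,p):
    x,y,a=B; R=np.array([[np.cos(a),-np.sin(a)],[np.sin(a),np.cos(a)]]); return np.atleast_2d(p)@R.T+[x,y]
E
python3 - <<'E'
from h import *
im=read_camera('top'); hsv=cv2.cvtColor(im,cv2.COLOR_RGB2HSV)
b=masks_of('top','bed')[0]['pixels']; t=masks_of('top','tube')
c,s,a=rect('top',b,.006); print('bed mask',c,s,a)
q=[(252,203),(540,224),(537,366),(240,342)]
W=back('top',q,.006); M=np.array([[130,200],[130,-320],[-120,-320],[-120,200]])/1000
f=least_squares(lambda p:(toworld(p,M)-W).ravel(),[.5,0,0]); B=f.x; print('bed corners',B,f.fun.round(4))
a2=a; cc=c-toworld((0,0,a),[[.005,-.06]])[0]; print('bed from mask',cc,a)
np.save('B.npy',B)
for r in t[:1]:
    print('tube nn',rect('top',r['pixels'],.046),tobed(B,back('top',r['position'],.046)))
roi=np.zeros(im.shape[:2],bool); roi[203:366,240:541]=1
c,s,a=rect('top',roi&(hsv[...,2]>200)&(hsv[...,1]<30),.046); print('tube white',c,s,a,'bed',tobed(B,c),a-B[2])
red=roi&(hsv[...,1]>180)&(hsv[...,2]>120)&((hsv[...,0]<8)|(hsv[...,0]>172)); c,s,a=rect('top',red,.04); print('stop',c,s,a,tobed(B,c))
print('peg nn',tobed(B,back('top',find_in('top','gate_peg')[0]['position'],.08)),'peg top',tobed(B,back('top',(406,272),.09)))
ye=roi&(hsv[...,1]>150)&(abs(hsv[...,0].astype(int)-27)<7);c,s,a=rect('top',ye,.036);print('gate',c,s,tobed(B,c))
print('gate pts',[ (tobed(B,back('top',p,.036))).round(4) for p in [(404,233),(401,295)]])
print('checks fence end',tobed(B,back('top',[(256,231),(541,252),(541,261)],.036)))
for n,z in [('pipe_offcut',.045),('paste_tin',.085),('screwdriver',.02)]: print(n,tobed(B,back('top',find_in('top',n)[0]['position'],z)))
print(toworld(B,[[0.01,-.075],[0,-.32],[.06,-.15],[.012,.04]]))
E
```

```text
bed mask [ 0.56234906 -0.07957089] (253.00018310546875, 524.33642578125) -0.08754170029837605
bed corners [ 0.56069191 -0.01898916 -0.08251939] [ 0.0006 -0.0006  0.0003  0.     -0.0002 -0.0013 -0.0007  0.0018]
bed from mask [ 0.562614  -0.0193635] -0.08754170029837605
tube nn (array([ 0.53622089, -0.21349779]), (90.39602661132812, 170.5095672607422), np.float64(0.05603972952437131)) [[-0.010583   -0.19174079]]
tube white [ 0.53581226 -0.21799185] (90.71236419677734, 149.01544189453125) 0.06266235784869334 bed [[-0.00839205 -0.20037625]] 0.1451817473998671
stop [ 0.68964606 -0.33397739] (1.726280689239502, 3.5304555892944336) 1.56287635202911 [[ 0.15447848 -0.30328724]]
peg nn [[ 0.03430659 -0.0639237 ]] peg top [[ 0.01879152 -0.0699106 ]]
gate [ 0.63769238 -0.09328178] (4.9658119678497314e-06, 6.996241569519043) [[ 0.08286208 -0.06769299]]
gate pts [array([[ 0.0902, -0.0725]]), array([[-0.0168, -0.073 ]])]
checks fence end [[ 0.07444625  0.18404977]
 [ 0.07492128 -0.30881271]
 [ 0.05936887 -0.30904717]]
pipe_offcut [[0.17973906 0.1157059 ]]
paste_tin [[0.02391896 0.27416158]]
screwdriver [[ 0.1699697  -0.26058568]]
[[ 0.56447595 -0.09455821]
 [ 0.53431567 -0.33790027]
 [ 0.60812388 -0.17342429]
 [ 0.57594811  0.01988562]]
```

Call:
carry_out:
  motion:
    - [0.07,-0.11,0,0,0,0.03]
    - [0.13,-0.23,0,0,0,0.05]
    - [0.2,-0.35,0,0,0,0.08]
    - [0.26,-0.46,0,0,0,0.1]
    - [0.33,-0.58,0,0,0,0.13]
    - [0.39,-0.69,0,0,0,0.15]
    - [0.46,-0.81,0,0,0,0.18]
    - [0.52,-0.92,0,0,0,0.203]
  claw: 1

```text
time_s: 2.55
tcp_pos: [0.2607, 0.4591, 0.2388]
tcp_rot: [0.0, 0.041, 0.999, 0.0]
wrist_force: [0.5, 0.4, -1.0]
finger_gap: 0.999
gripper_force: 0.0
```

Call:
carry_out:
  motion:
    - [0.07,-0.11,0,0,0,0]
    - [0.13,-0.23,0,0,0,0]
    - [0.2,-0.35,0,0,0,0]
    - [0.26,-0.46,0,0,0,0]
    - [0.33,-0.58,0,0,0,0]
    - [0.39,-0.69,0,0,0,0]
    - [0.46,-0.81,0,0,0,0]
    - [0.52,-0.92,0,0,0,0]

```text
time_s: 3.55
tcp_pos: [0.3387, 0.3207, 0.2388]
tcp_rot: [0.0, 0.042, 0.999, 0.0]
wrist_force: [0.6, -0.2, -0.5]
finger_gap: 0.997
gripper_force: 0.0
```

Call:
carry_out:
  motion:
    - [0.07,-0.11,0,0,0,0]
    - [0.13,-0.23,0,0,0,0]
    - [0.2,-0.35,0,0,0,0]
    - [0.26,-0.46,0,0,0,0]
    - [0.33,-0.58,0,0,0,0]
    - [0.39,-0.69,0,0,0,0]
    - [0.46,-0.81,0,0,0,0]
    - [0.52,-0.92,0,0,0,0]

```text
time_s: 4.55
tcp_pos: [0.4166, 0.1828, 0.2388]
tcp_rot: [0.0, 0.042, 0.999, 0.0]
wrist_force: [-0.2, -0.3, 0.6]
finger_gap: 1.001
gripper_force: 0.0
```

Call:
carry_out:
  motion:
    - [0.07,-0.11,0,0,0,0]
    - [0.13,-0.23,0,0,0,0]
    - [0.2,-0.35,0,0,0,0]
    - [0.26,-0.46,0,0,0,0]
    - [0.33,-0.58,0,0,0,0]
    - [0.39,-0.69,0,0,0,0]
    - [0.46,-0.81,0,0,0,0]
    - [0.52,-0.92,0,0,0,0]

```text
time_s: 5.55
tcp_pos: [0.4944, 0.0447, 0.2388]
tcp_rot: [0.0, 0.042, 0.999, 0.0]
wrist_force: [-0.7, 0.5, -1.1]
finger_gap: 1.003
gripper_force: 0.0
```

Call:
carry_out:
  motion:
    - [0.07,-0.11,0,0,0,0]
    - [0.13,-0.23,0,0,0,0]
    - [0.2,-0.35,0,0,0,0]
    - [0.26,-0.46,-0.1,0,0,0]
    - [0.33,-0.58,-0.2,0,0,0]
    - [0.39,-0.69,-0.3,0,0,0]
    - [0.46,-0.81,-0.4,0,0,0]
    - [0.52,-0.92,-0.4,0,0,0]

```text
time_s: 6.55
tcp_pos: [0.5719, -0.0933, 0.1771]
tcp_rot: [-0.001, 0.042, 0.999, 0.0]
wrist_force: [-0.4, -0.2, -0.5]
finger_gap: 1.0
gripper_force: 0.0
```

Run:
```python
from h import *
B=np.load('B.npy')
i=camera_info('wrist'); im=read_camera('wrist'); cv2.imwrite('pics/w1.png',im[:,:,::-1])
print(sense()['tcp_pos'])
for r in find_in('wrist','gate_peg')[:2]: print(r,tobed(B,back('wrist',r['position'],.09,i)),tobed(B,back('wrist',r['position'],.07,i)))
print('stop near edge',tobed(B,back('top',[(286,268),(278,268)],.04)))
```

```text
[ 0.57364694 -0.09647136  0.17796062]
{'position': [324.4, 242.2], 'p': 0.56} [[ 0.01684076 -0.07048977]] [[ 0.02243679 -0.0702849 ]]
stop near edge [[0.01392455 0.12620522]
 [0.01288467 0.1398801 ]]
```

View pics/w1.png

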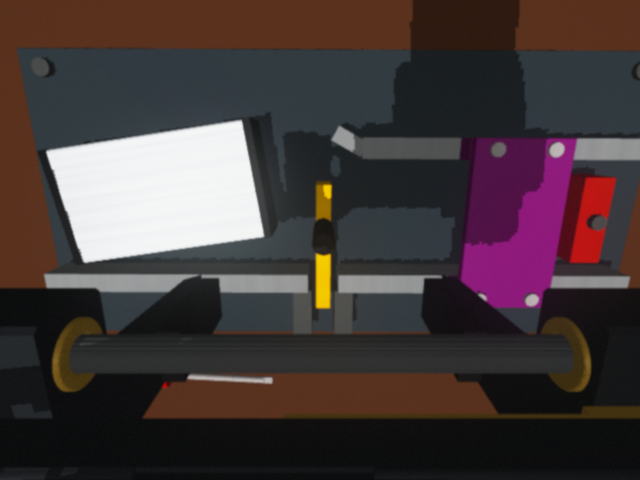

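Wrist view: the peg stands centred between the fingers at (323,240) and the stop is at (590,220). I'll descend, grasp, and open.

Call:
carry_out:
  motion:
    - [0,0,-0.2,0,0,0]
    - [0,0,-0.4,0,0,0]
    - [0,0,-0.6,0,0,0]
    - [0,0,-0.75,0,0,0]
    - [0,0,-0.8,0,0,0]
    - [0,0,-0.8,0,0,0]
    - [0,0,-0.8,0,0,0]
    - [0,0,-0.8,0,0,0]

```text
time_s: 7.65
tcp_pos: [0.5728, -0.0922, 0.0597]
tcp_rot: [0.001, 0.042, 0.999, 0.0]
wrist_force: [0.2, -0.1, -0.4]
finger_gap: 0.997
gripper_force: 0.0
```

Call:
carry_out:
  motion:
    - [0,0,0,0,0,0]
    - [0,0,0,0,0,0]
    - [0,0,0,0,0,0]
    - [0,0,0,0,0,0]
    - [0,0,0,0,0,0]
    - [0,0,0,0,0,0]
    - [0,0,0,0,0,0]
    - [0,0,0,0,0,0]
  claw: 0
  newtons: 15

```text
time_s: 8.65
tcp_pos: [0.5722, -0.0919, 0.0587]
tcp_rot: [-0.0, 0.041, 0.999, 0.0]
wrist_force: [-0.0, -0.8, -0.1]
finger_gap: 0.175
gripper_force: 15.0
```

Call:
carry_out:
  motion:
    - [0.08,-0.006,0,0,0,0]
    - [0.16,-0.013,0,0,0,0]
    - [0.24,-0.02,0,0,0,0]
    - [0.32,-0.026,0,0,0,0]
    - [0.4,-0.033,0,0,0,0]
    - [0.48,-0.04,0,0,0,0]
    - [0.53,-0.044,0,0,0,0]
    - [0.56,-0.046,0,0,0,0]

```text
time_s: 9.65
tcp_pos: [0.656, -0.0992, 0.0588]
tcp_rot: [-0.0, 0.042, 0.999, -0.0]
wrist_force: [-2.1, -0.9, 2.4]
finger_gap: 0.173
gripper_force: 15.0
```

Call:
carry_out:
  motion:
    - [0.015,-0.001,0,0,0,0]
    - [0.03,-0.002,0,0,0,0]
    - [0.04,-0.003,0,0,0,0]
    - [0.05,-0.004,0,0,0,0]
    - [0.06,-0.005,0,0,0,0]
    - [0.06,-0.005,0,0,0,0]
    - [0.06,-0.005,0,0,0,0]
    - [0.06,-0.005,0,0,0,0]

```text
time_s: 10.65
tcp_pos: [0.6588, -0.0995, 0.0586]
tcp_rot: [-0.007, 0.042, 0.999, -0.0]
wrist_force: [-14.1, 1.1, 13.9]
finger_gap: 0.173
gripper_force: 15.0
```

Call:
carry_out:
  motion:
    - [-0.03,0,0,0,0,0]
    - [-0.03,0,0,0,0,0]
    - [-0.03,0,0,0,0,0]
    - [-0.03,0,0,0,0,0]
    - [-0.03,0,0.1,0,0,0]
    - [-0.03,0,0.3,0,0,0]
    - [-0.03,0,0.5,0,0,0]
    - [-0.03,0,0.7,0,0,0]
  claw: 1

```text
time_s: 11.65
tcp_pos: [0.661, -0.0997, 0.1659]
tcp_rot: [0.001, 0.042, 0.999, 0.0]
wrist_force: [0.7, 0.4, -0.4]
finger_gap: 0.994
gripper_force: 0.0
```

Run:
```python
from h import *
B=np.load('B.npy'); s=sense(); print(s['tcp_pos'],tobed(B,s['tcp_pos'][:2]))
i=camera_info('wrist'); im=read_camera('top'); cv2.imwrite('pics/t2.png',im[180:380,220:560,::-1].repeat(2,0).repeat(2,1))
for p in [(-.095,-.20),(-.04,-.2),(.01,-.33)]: print(p,toworld(B,[p]))
```

```text
[ 0.66103044 -0.09974641  0.1658912 ] [[ 0.10665357 -0.07221197]]
(-0.095, -0.2) [[ 0.44953003 -0.21047815]]
(-0.04, -0.2) [[ 0.50434287 -0.21501157]]
(0.01, -0.33) [[ 0.54345738 -0.3486905 ]]
```

View pics/t2.png

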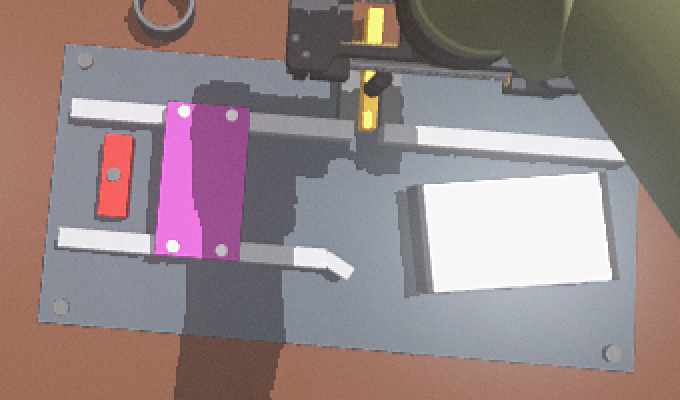

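Gate is fully open: the near end of the bar sits in the fence slit (crop 366,130), and the tube hasn't moved. Next I'll go to the near side of the tube and push it square to the fence with both fingers.

Call:
carry_out:
  motion:
    - [-0.13,-0.06,0,0,0,0]
    - [-0.27,-0.12,0,0,0,0]
    - [-0.4,-0.18,0,0,0,0]
    - [-0.53,-0.24,0,0,0,0]
    - [-0.67,-0.3,0,0,0,0]
    - [-0.8,-0.36,0,0,0,0]
    - [-0.9,-0.4,0,0,0,0]
    - [-1,-0.45,0,0,0,0]

```text
time_s: 12.7
tcp_pos: [0.5106, -0.1675, 0.1644]
tcp_rot: [0.001, 0.041, 0.999, -0.0]
wrist_force: [-0.1, -0.2, -0.4]
finger_gap: 1.0
gripper_force: 0.0
```

Call:
carry_out:
  motion:
    - [-0.2,-0.15,0,0,0,0]
    - [-0.35,-0.25,0,0,0,0]
    - [-0.45,-0.28,-0.1,0,0,0]
    - [-0.45,-0.28,-0.3,0,0,0]
    - [-0.45,-0.28,-0.5,0,0,0]
    - [-0.45,-0.28,-0.7,0,0,0]
    - [-0.45,-0.28,-0.9,0,0,0]
    - [-0.45,-0.28,-0.98,0,0,0]

```text
time_s: 13.7
tcp_pos: [0.443, -0.2091, 0.0158]
tcp_rot: [-0.0, 0.041, 0.999, 0.0]
wrist_force: [-1.1, -0.3, 0.2]
finger_gap: 1.0
gripper_force: 0.0
```

Call:
carry_out:
  motion:
    - [0.05,-0.004,0,0,0,0]
    - [0.1,-0.008,0,0,0,0]
    - [0.15,-0.012,0,0,0,0]
    - [0.2,-0.017,0,0,0,0]
    - [0.25,-0.021,0,0,0,0]
    - [0.3,-0.025,0,0,0,0]
    - [0.35,-0.029,0,0,0,0]
    - [0.37,-0.031,0,0,0,0]

```text
time_s: 14.7
tcp_pos: [0.4971, -0.2134, 0.0166]
tcp_rot: [-0.002, 0.042, 0.999, 0.0]
wrist_force: [-5.4, 2.1, 2.4]
finger_gap: 1.003
gripper_force: 2.7
```

Call:
carry_out:
  motion:
    - [0.02,-0.002,0,0,0,0]
    - [0.03,-0.003,0,0,0,0]
    - [0.04,-0.004,0,0,0,0]
    - [0.05,-0.004,0,0,0,0]
    - [0.05,-0.004,0,0,0,0]
    - [0.05,-0.004,0,0,0,0]
    - [0.05,-0.004,0,0,0,0]
    - [0.05,-0.004,0,0,0,0]

```text
time_s: 15.7
tcp_pos: [0.5033, -0.2147, 0.0166]
tcp_rot: [-0.003, 0.042, 0.999, -0.0]
wrist_force: [-7.0, 0.7, 3.6]
finger_gap: 1.004
gripper_force: 3.9
```

Call:
carry_out:
  motion:
    - [0.02,-0.002,0,0,0,0]
    - [0.04,-0.003,0,0,0,0]
    - [0.05,-0.004,0,0,0,0]
    - [0.05,-0.004,0,0,0,0]
    - [0.05,-0.004,0,0,0,0]
    - [0.05,-0.004,0,0,0,0]
    - [0.05,-0.004,0,0,0,0]
    - [0.05,-0.004,0,0,0,0]

```text
time_s: 16.7
tcp_pos: [0.5031, -0.2147, 0.0165]
tcp_rot: [-0.01, 0.042, 0.999, -0.0]
wrist_force: [-20.4, 4.1, 17.4]
finger_gap: 1.0
gripper_force: 10.3
```

Run:
```python
from h import *
B=np.load('B.npy'); s=sense(); print(s['tcp_pos'],tobed(B,s['tcp_pos'][:2]),s['wrist_force'],s['wrist_torque'])
i=camera_info('wrist'); im=read_camera('scene'); cv2.imwrite('pics/s3.png',cv2.resize(im[160:310,100:380,::-1],None,fx=2.5,fy=2.5))
```

```text
[ 0.5031116  -0.21473326  0.01652963] [[-0.04125002 -0.19982412]] [-20.43618984   4.06205011  17.35944804] [0.84087352 3.75609331 0.12839227]
```

View pics/s3.png

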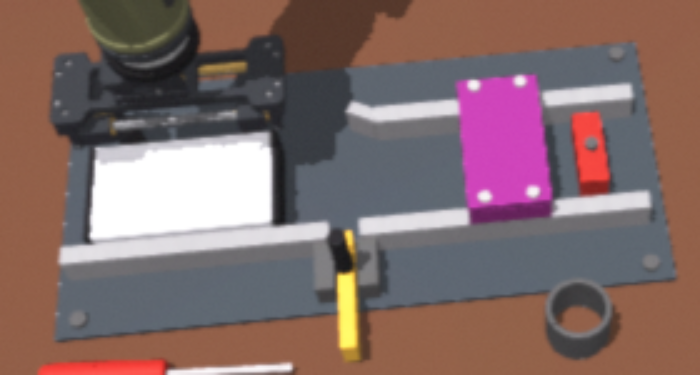

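Tube is flat on the fence; its top runs from (90,150) to (275,240) in the crop. I'll back off, lift, and turn the tool.

Call:
carry_out:
  motion:
    - [-0.12,0.01,0,0,0,0]
    - [-0.24,0.02,0,0,0,0]
    - [-0.3,0.025,0,0,0,0]
    - [-0.3,0.025,0.2,0,0,0]
    - [-0.3,0.025,0.4,0,0,0]
    - [-0.3,0.025,0.6,0,0,0]
    - [-0.3,0.025,0.8,0,0,0]
    - [-0.3,0.025,0.85,0,0,0]

```text
time_s: 17.75
tcp_pos: [0.471, -0.212, 0.1461]
tcp_rot: [0.003, 0.042, 0.999, -0.001]
wrist_force: [-0.7, -0.2, 0.7]
finger_gap: 1.001
gripper_force: 0.0
```

Run:
```python
from h import *
B=np.load('B.npy'); s=sense(); print(s['tcp_pos'],s['joint_positions'],toworld(B,[[.010,-.325],[.01,-.02]]))
im=read_camera('top'); hsv=cv2.cvtColor(im,cv2.COLOR_RGB2HSV)
roi=np.zeros(im.shape[:2],bool); roi[203:366,240:541]=1
c,s,a=rect('top',masks_of('top','tube')[0]['pixels'],.046); print(c,s,a-B[2],tobed(B,c))
```

```text
[ 0.47102787 -0.2119914   0.14609009] [ 0.52917428  0.70370233 -0.31766402  1.97902359  0.42088434  0.51639662
  1.40070058] [[ 0.54386951 -0.34370751]
 [ 0.56900937 -0.03974536]]
[ 0.55913837 -0.22226828] (90.68701934814453, 169.68545532226562) -0.0023964339123842965 [[ 0.01520718 -0.20271546]]
```

Call:
carry_out:
  motion:
    - [0.06,-0.11,0,0,0,0.15]
    - [0.12,-0.22,0,0,0,0.3]
    - [0.18,-0.33,0,0,0,0.45]
    - [0.24,-0.45,0,0,0,0.6]
    - [0.3,-0.56,0,0,0,0.75]
    - [0.36,-0.67,0,0,0,0.9]
    - [0.43,-0.8,0,0,0,1]
    - [0.49,-0.9,0,0,0,1]
  claw: 0.4

```text
time_s: 18.85
tcp_pos: [0.5419, -0.3471, 0.142]
tcp_rot: [-0.0, -0.464, 0.886, 0.001]
wrist_force: [-0.4, 0.3, 0.2]
finger_gap: 0.398
gripper_force: 0.0
```

Call:
carry_out:
  motion:
    - [0,0,0,0,0,0.15]
    - [0,0,0,0,0,0.3]
    - [0,0,0,0,0,0.45]
    - [0,0,-0.1,0,0,0.5]
    - [0,0,-0.3,0,0,0.5]
    - [0,0,-0.5,0,0,0.5]
    - [0,0,-0.6,0,0,0.5]
    - [0,0,-0.6,0,0,0.5]

```text
time_s: 19.85
tcp_pos: [0.5416, -0.3458, 0.0525]
tcp_rot: [-0.0, -0.677, 0.736, 0.001]
wrist_force: [0.2, -1.1, 0.2]
finger_gap: 0.401
gripper_force: 0.0
```

Run:
```python
from h import *
from scipy.spatial.transform import Rotation as Ro
B=np.load('B.npy'); s=sense(); q=s['tcp_rot']; print(s['tcp_pos'],tobed(B,s['tcp_pos'][:2]),s['joint_positions'],s['finger_gap'])
y=Ro.from_quat([*q[1:],q[0]]).as_matrix()[:,1]; print('close axis vs bed x (rad)',np.arctan2(y[1],y[0])-B[2])
```

```text
[ 0.54158032 -0.34580042  0.05254014] [[ 0.00789111 -0.32727447]] [ 1.05448629  1.28105113 -1.25678202  1.59846079  1.2729563   1.26353615
  2.607906  ] 0.4009378318994683
close axis vs bed x (rad) 3.1411990435078305
```

q7 is close to its limit, so I'll turn the tool half a turn the other way, which gives the same pushing shape.

Call:
carry_out:
  motion:
    - [0,0,0.3,0,0,0]
    - [0,0,0.4,0,0,-0.15]
    - [0,0,0.4,0,0,-0.3]
    - [0,0,0.4,0,0,-0.45]
    - [0,0,0.4,0,0,-0.6]
    - [0,0,0.4,0,0,-0.75]
    - [0,0,0.4,0,0,-0.9]
    - [0,0,0.4,0,0,-1]

```text
time_s: 20.85
tcp_pos: [0.5431, -0.3462, 0.1159]
tcp_rot: [0.001, -0.217, 0.976, -0.001]
wrist_force: [-0.2, -0.2, 0.5]
finger_gap: 0.402
gripper_force: 0.0
```

Call:
carry_out:
  motion:
    - [0,0,0,0,0,-0.15]
    - [0,0,0,0,0,-0.3]
    - [0,0,0,0,0,-0.45]
    - [0,0,0,0,0,-0.6]
    - [0,0,0,0,0,-0.75]
    - [0,0,0,0,0,-0.9]
    - [0,0,0,0,0,-1]
    - [0,0,0,0,0,-1]

```text
time_s: 21.85
tcp_pos: [0.5431, -0.3461, 0.1157]
tcp_rot: [0.001, 0.298, 0.955, -0.0]
wrist_force: [-0.2, -0.5, -1.0]
finger_gap: 0.404
gripper_force: 0.0
```

Call:
carry_out:
  motion:
    - [0,0,0,0,0,-0.15]
    - [0,0,0,0,0,-0.3]
    - [0,0,0,0,0,-0.45]
    - [0,0,0,0,0,-0.6]
    - [0,0,0,0,0,-0.75]
    - [0,0,0,0,0,-0.9]
    - [0,0,0,0,0,-1]
    - [0,0,0,0,0,-1]

```text
time_s: 22.85
tcp_pos: [0.5427, -0.3461, 0.115]
tcp_rot: [0.001, 0.735, 0.678, 0.0]
wrist_force: [0.4, 0.6, 0.5]
finger_gap: 0.405
gripper_force: 0.0
```

```bash
cat > st.py <<'E'
from h import *
from scipy.spatial.transform import Rotation as Ro
B=np.load('B.npy'); s=sense(); q=s['tcp_rot']; print(s['time_s'],s['tcp_pos'],tobed(B,s['tcp_pos'][:2]),s['joint_positions'].round(2),s['finger_gap'])
y=Ro.from_quat([*q[1:],q[0]]).as_matrix()[:,1]; print('close axis vs bed x (rad)',np.arctan2(y[1],y[0])-B[2], s['wrist_force'].round(1))
E
python3 st.py
```

```text
22.85 [ 0.54270107 -0.34606206  0.11499652] [[ 0.00902961 -0.32744285]] [ 0.91  0.99 -0.84  1.59  0.86  0.96 -0.29] 0.4047525725683686
close axis vs bed x (rad) 0.002783776628403206 [0.4 0.6 0.5]
```

Call:
carry_out:
  motion:
    - [0,0,-0.15,0,0,0]
    - [0,0,-0.3,0,0,0]
    - [0,0,-0.45,0,0,0]
    - [0,0,-0.54,0,0,0]
    - [0.005,0.06,-0.54,0,0,0]
    - [0.01,0.12,-0.54,0,0,0]
    - [0.015,0.18,-0.54,0,0,0]
    - [0.02,0.24,-0.54,0,0,0]

```text
time_s: 23.85
tcp_pos: [0.5456, -0.3114, 0.0341]
tcp_rot: [0.002, 0.736, 0.677, -0.001]
wrist_force: [-0.1, -6.4, 3.0]
finger_gap: 0.4
gripper_force: 2.9
```

Call:
carry_out:
  motion:
    - [0.008,0.1,0,0,0,0]
    - [0.017,0.2,0,0,0,0]
    - [0.025,0.3,0,0,0,0]
    - [0.033,0.4,0,0,0,0]
    - [0.041,0.5,0,0,0,0]
    - [0.05,0.6,0,0,0,0]
    - [0.058,0.7,0,0,0,0]
    - [0.062,0.75,0,0,0,0]

```text
time_s: 24.85
tcp_pos: [0.5548, -0.1996, 0.0341]
tcp_rot: [0.002, 0.736, 0.677, -0.001]
wrist_force: [0.4, -8.4, 6.3]
finger_gap: 0.4
gripper_force: 4.1
```

```bash
python3 st.py
python3 - <<'E'
from h import *
im=read_camera('scene'); cv2.imwrite('pics/s4.png',cv2.resize(im[160:310,100:380,::-1],None,fx=2.5,fy=2.5))
E
```

```text
24.85 [ 0.55477342 -0.19964866  0.03410392] [[ 0.00899264 -0.18053259]] [ 0.66  1.04 -0.72  1.79  1.02  0.74 -0.72] 0.39982748971574106
close axis vs bed x (rad) -0.0016209543611290927 [ 0.4 -8.4  6.3]
```

View pics/s4.png

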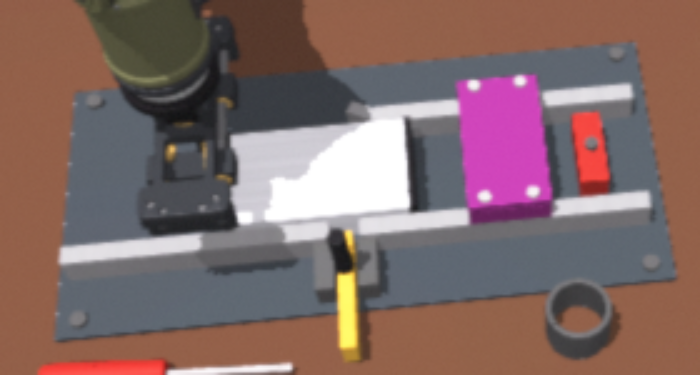

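Tube is straight along the fence and entering the channel, with its leading end at (410,160) in the crop. Continuing.

Call:
carry_out:
  motion:
    - [0.008,0.09,0,0,0,0]
    - [0.015,0.18,0,0,0,0]
    - [0.022,0.27,0,0,0,0]
    - [0.03,0.36,0,0,0,0]
    - [0.037,0.45,0,0,0,0]
    - [0.045,0.54,0,0,0,0]
    - [0.052,0.63,0,0,0,0]
    - [0.058,0.7,0,0,0,0]

```text
time_s: 25.9
tcp_pos: [0.5631, -0.0958, 0.0338]
tcp_rot: [0.002, 0.737, 0.676, -0.002]
wrist_force: [-0.2, -8.9, 6.9]
finger_gap: 0.401
gripper_force: 4.4
```

Call:
carry_out:
  motion:
    - [0.003,0.03,0,0,0,0]
    - [0.005,0.06,0,0,0,0]
    - [0.007,0.09,0,0,0,0]
    - [0.01,0.12,0,0,0,0]
    - [0.012,0.14,0,0,0,0]
    - [0.013,0.16,0,0,0,0]
    - [0.014,0.17,0,0,0,0]
    - [0.014,0.17,0,0,0,0]

```text
time_s: 26.9
tcp_pos: [0.5651, -0.0709, 0.0337]
tcp_rot: [0.002, 0.737, 0.676, -0.002]
wrist_force: [-0.7, -7.3, 7.0]
finger_gap: 0.4
gripper_force: 3.9
```

```bash
python3 st.py
```

```text
26.9 [ 0.56509138 -0.07091959  0.03373557] [[ 0.0086649 -0.0513911]] [ 0.43  1.02 -0.7   1.85  1.04  0.7  -0.99] 0.39969827849849937
close axis vs bed x (rad) -0.003469000644483994 [-0.7 -7.3  7. ]
```

Call:
carry_out:
  motion:
    - [0.001,0.015,0,0,0,0]
    - [0.002,0.03,0,0,0,0]
    - [0.003,0.04,0,0,0,0]
    - [0.004,0.05,0,0,0,0]
    - [0.005,0.06,0,0,0,0]
    - [0.006,0.07,0,0,0,0]
    - [0.006,0.07,0,0,0,0]
    - [0.006,0.07,0,0,0,0]

```text
time_s: 27.9
tcp_pos: [0.5659, -0.0606, 0.0337]
tcp_rot: [0.002, 0.737, 0.676, -0.002]
wrist_force: [-0.3, -8.5, 6.2]
finger_gap: 0.4
gripper_force: 4.0
```

Call:
carry_out:
  motion:
    - [0.001,0.01,0,0,0,0]
    - [0.002,0.02,0,0,0,0]
    - [0.003,0.03,0,0,0,0]
    - [0.004,0.04,0,0,0,0]
    - [0.005,0.05,0,0,0,0]
    - [0.005,0.055,0,0,0,0]
    - [0.005,0.055,0,0,0,0]
    - [0.005,0.055,0,0,0,0]

```text
time_s: 28.9
tcp_pos: [0.5661, -0.0585, 0.0337]
tcp_rot: [0.005, 0.738, 0.675, -0.006]
wrist_force: [-1.8, -17.8, 12.0]
finger_gap: 0.399
gripper_force: 8.8
```

Call:
carry_out:
  motion:
    - [0.001,0.01,0,0,0,0]
    - [0.002,0.02,0,0,0,0]
    - [0.002,0.025,0,0,0,0]
    - [0.002,0.025,0,0,0,0]
    - [0.002,0.025,0,0,0,0]
    - [0.002,0.025,0,0,0,0]
    - [0.002,0.025,0,0,0,0]
    - [0.002,0.025,0,0,0,0]

```text
time_s: 29.9
tcp_pos: [0.566, -0.0585, 0.0337]
tcp_rot: [0.007, 0.739, 0.674, -0.009]
wrist_force: [-1.6, -22.7, 14.8]
finger_gap: 0.399
gripper_force: 11.7
```

```bash
python3 st.py
python3 - <<'E'
from h import *
im=read_camera('scene'); cv2.imwrite('pics/s5.png',cv2.resize(im[170:290,200:380,::-1],None,fx=4,fy=4,interpolation=cv2.INTER_CUBIC))
E
```

```text
29.9 [ 0.56601343 -0.05846541  0.03372557] [[ 0.00855726 -0.03890329]] [ 0.39  1.02 -0.69  1.85  1.05  0.7  -1.03] 0.39935798411530676
close axis vs bed x (rad) -0.008635954159625106 [ -1.6 -22.7  14.8]
```

View pics/s5.png

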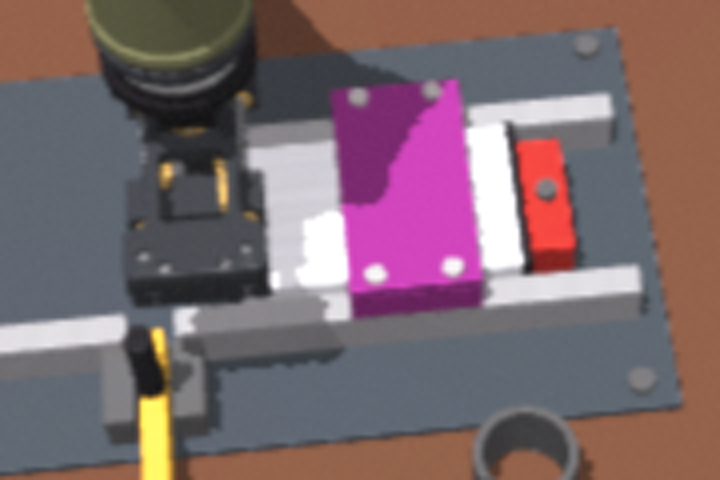

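Tube end cap is flush against the red stop (crop 520,200). Backing off, then going to the peg.

Call:
carry_out:
  motion:
    - [-0.008,-0.1,0,0,0,0]
    - [-0.016,-0.2,0,0,0,0]
    - [-0.02,-0.26,0.05,0,0,0]
    - [-0.02,-0.26,0.25,0,0,0]
    - [-0.02,-0.26,0.45,0,0,0]
    - [-0.02,-0.26,0.65,0,0,0]
    - [-0.02,-0.26,0.85,0,0,0]
    - [-0.02,-0.26,0.9,0,0,0]
  claw: 1

```text
time_s: 30.95
tcp_pos: [0.5652, -0.0828, 0.1702]
tcp_rot: [0.001, 0.736, 0.677, 0.002]
wrist_force: [-0.2, -0.4, 0.2]
finger_gap: 0.995
gripper_force: 0.0
```

```bash
python3 st.py
python3 - <<'E'
from h import *
s=sense(); print((np.array([.6588,-.0995,.058])-s['tcp_pos'])/.15)
E
```

```text
30.95 [ 0.56523108 -0.08281608  0.17017947] [[ 0.0097847  -0.06323559]] [ 0.54  0.84 -0.87  1.78  0.8   0.91 -0.77] 0.9954466197692716
close axis vs bed x (rad) 0.00021813359387803932 [-0.2 -0.4  0.2]
[ 0.62379283 -0.11122612 -0.74786312]
```

Call:
carry_out:
  motion:
    - [0.16,-0.03,0,0,0,0]
    - [0.32,-0.06,0,0,0,0]
    - [0.48,-0.09,0,0,0,0]
    - [0.62,-0.11,0,0,0,0]
    - [0.62,-0.11,-0.2,0,0,0]
    - [0.62,-0.11,-0.4,0,0,0]
    - [0.62,-0.11,-0.6,0,0,0]
    - [0.62,-0.11,-0.75,0,0,0]

```text
time_s: 31.95
tcp_pos: [0.6561, -0.1001, 0.0533]
tcp_rot: [-0.001, 0.736, 0.677, -0.001]
wrist_force: [-0.5, -0.1, -0.0]
finger_gap: 1.001
gripper_force: 0.0
```

Call:
carry_out:
  motion:
    - [0,0,0,0,0,0]
    - [0,0,0,0,0,0]
    - [0,0,0,0,0,0]
    - [0,0,0,0,0,0]
    - [0,0,0,0,0,0]
    - [0,0,0,0,0,0]
    - [0,0,0,0,0,0]
    - [0,0,0,0,0,0]
  claw: 0
  newtons: 20

```text
time_s: 32.95
tcp_pos: [0.6578, -0.1005, 0.0558]
tcp_rot: [0.0, 0.736, 0.677, 0.0]
wrist_force: [1.4, -0.4, -1.2]
finger_gap: 0.169
gripper_force: 20.0
```

```bash
python3 st.py
```

```text
32.95 [ 0.65779363 -0.10045478  0.05583959] [[ 0.10348616 -0.07318473]] [ 0.46  1.08 -0.77  1.53  0.9   0.91 -0.71] 0.16946532383162563
close axis vs bed x (rad) -0.0008800533952966205 [ 1.4 -0.4 -1.2]
```

Call:
carry_out:
  motion:
    - [-0.09,0.007,0,0,0,0]
    - [-0.18,0.015,0,0,0,0]
    - [-0.27,0.022,0,0,0,0]
    - [-0.36,0.03,0,0,0,0]
    - [-0.45,0.037,0,0,0,0]
    - [-0.54,0.045,0,0,0,0]
    - [-0.62,0.051,0,0,0,0]
    - [-0.66,0.055,0,0,0,0]

```text
time_s: 33.95
tcp_pos: [0.5579, -0.0917, 0.0558]
tcp_rot: [-0.0, 0.736, 0.677, 0.0]
wrist_force: [2.7, 0.7, -2.6]
finger_gap: 0.171
gripper_force: 20.0
```

Call:
carry_out:
  motion:
    - [-0.015,0.001,0,0,0,0]
    - [-0.03,0.002,0,0,0,0]
    - [-0.045,0.003,0,0,0,0]
    - [-0.06,0.005,0,0,0,0]
    - [-0.07,0.006,0,0,0,0]
    - [-0.08,0.007,0,0,0,0]
    - [-0.08,0.007,0,0,0,0]
    - [-0.08,0.007,0,0,0,0]

```text
time_s: 34.95
tcp_pos: [0.555, -0.0914, 0.0559]
tcp_rot: [0.004, 0.737, 0.676, 0.006]
wrist_force: [20.2, -0.9, -19.8]
finger_gap: 0.175
gripper_force: 20.1
```

```bash
python3 st.py
```

```text
34.95 [ 0.55501736 -0.09139143  0.05591375] [[ 0.00031256 -0.07262363]] [ 0.49  0.98 -0.72  1.88  1.03  0.69 -0.95] 0.17512700767098457
close axis vs bed x (rad) -0.0026639994317155385 [ 20.2  -0.9 -19.8]
```

Gate is at its shut limit (bed x 0.000). Releasing in place and lifting off.

Call:
carry_out:
  motion:
    - [0,0,0,0,0,0]
    - [0,0,0,0,0,0]
    - [0,0,0,0,0,0]
    - [0,0,0,0,0,0]
    - [0,0,0.1,0,0,0]
    - [0,0,0.3,0,0,0]
    - [0,0,0.5,0,0,0]
    - [0,0,0.7,0,0,0]
  claw: 1

```text
time_s: 35.95
tcp_pos: [0.546, -0.0909, 0.1627]
tcp_rot: [0.0, 0.736, 0.677, 0.0]
wrist_force: [0.7, -0.0, -0.6]
finger_gap: 0.999
gripper_force: 0.0
```

Call:
carry_out:
  motion:
    - [-0.2,0,0.1,0,0,0]
    - [-0.4,0,0.2,0,0,0]
    - [-0.6,0,0.3,0,0,0]
    - [-0.8,0,0.4,0,0,0]
    - [-0.9,0,0.4,0,0,0]
    - [-0.9,0,0.4,0,0,0]
    - [-0.9,0,0.4,0,0,0]
    - [-0.9,0,0.4,0,0,0]

```text
time_s: 36.95
tcp_pos: [0.412, -0.0909, 0.2208]
tcp_rot: [0.0, 0.736, 0.677, 0.0]
wrist_force: [-0.0, -0.6, 0.5]
finger_gap: 0.997
gripper_force: 0.0
```

```bash
python3 st.py
python3 - <<'E'
from h import *
im=read_camera('top'); cv2.imwrite('pics/t6.png',cv2.resize(im[150:380,170:560,::-1],None,fx=2,fy=2,interpolation=cv2.INTER_CUBIC))
E
```

```text
36.95 [ 0.4120168  -0.09085498  0.22079081] [[-0.14224561 -0.08387593]] [ 0.72  0.61 -0.96  2.15  0.74  0.76 -0.81] 0.9967695458390383
close axis vs bed x (rad) -0.0007768573502837384 [-0.  -0.6  0.5]
```

View pics/t6.png

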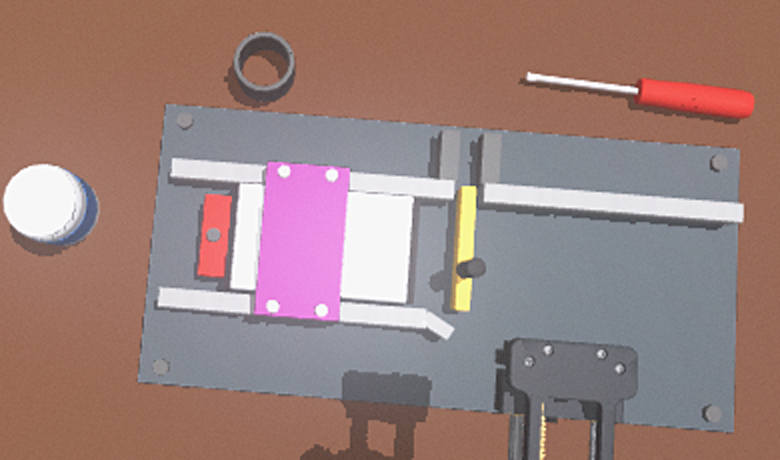

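The top view shows the tube home against the red stop (crop 230,235), the gate shut across the channel (465,250), the bystanders in place and the arm clear.

```bash
python3 -c "
from station import *
print(sign_off())"
```

```text
the job is handed in; nothing more can be done
None
```

I opened the gate fully, slid the tube along the fence and under the bridge until it was home against the red stop, shut the gate behind it, and handed the job in at about 37 s with the arm clear and the bystanders not moved.

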